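# Clamp the sound amplifier's board in the spring board vice

### The job

Clamp the circuit board with the finned heat sink in the spring board vice, ready for repair: push one of its short edges into the groove of either sprung jaw while the other short edge is held high, lower that edge inside the opposite jaw, ease it back into that jaw's groove and let go, so that the springs hold the board level, square and about midway along the jaws, either way round. Push by feel, only as far as the board needs to get in, and never ram a jaw against its end stop or press the board down onto a jaw. Leave the other things on the table where they are.

Things in the scene. Friction and masses are not known exactly. Their poses are not given: they have to be found in the camera images.
- heat_sink (a point): Centre of the finned aluminium heat sink in the middle of the loose green amplifier board. The sink is 34 mm along y, 46 mm along x, 36 mm high, best gripped from above by its 34 mm (fingers closing along y, so that the board cannot pivot), tips just over the board. The board's top is 18 mm below this point, its underside 21 mm. x, y, z are the board's axes, z up out of its component side.
- amp_board: The amplifier board, 0.2 to 0.3 kg with its sink, lying sink up; origin at the centre of its underside. 120 mm long in y, 80 mm in x, 3 mm thick. Its short edges (y = +-60 mm) go into the jaws. Capacitors 18 mm tall and a 12 mm connector stand near its corners (beyond 35 mm in y and 22 mm in x); the last 9 mm at each short edge are bare.
- vice: Spring board vice, fixed. Origin under the middle of its 120 x 100 mm iron foot, z up. Its crossbar runs along y, 40 mm up, and carries an upright black jaw towards each end, 44 mm wide in x, tops at z = 82 mm, each with a level groove facing the other. The bar, with both jaws, has been slid along y through the clamp by up to 10 mm either way: not measured, but felt or seen.
- vice_middle (a point): Point of the vice above the middle of its foot, at the height of the grooves' middle (75 mm up); axes as the vice. Were the bar central, the groove bottoms at rest would lie at y = +-57 mm from here, the lip tips at +-53, the jaw backs at +-69; the bar's unmeasured shift adds up to 10 mm to all. Grooves are V shaped: 4 mm deep, 8.6 mm high at the mouth, 4 mm at the bottom.
- vice_clamp (a point): Centre of the grey clamp that holds the bar fast, 40 mm up. Each jaw slides outward on its own spring: 3 N starts it, each mm adds 0.7 N, a hard stop comes after 16 mm (14 N). The far edge passes the other jaw's lip once the first jaw is back 10 mm (10 N): push to about 12 N. Over 22 N between board and vice is too much. When clamped, each jaw is back about 3 mm.
- fader_card: Bystander: smaller loose green card 45 x 90 mm without heat sink, with a grey fader track, 24 mm high. Leave alone.
- small_core: Bystander: black plastic film core, ring 50 mm across, 16 mm high, standing near the middle of the table. Leave alone.
- large_core: Bystander: yellow plastic film core, ring 76 mm across, 16 mm high. Leave alone.
- roller: Bystander: white flanged plastic film roller standing upright, 32 mm across, 42 mm high. Leave alone.
- screwdriver: Bystander: screwdriver 160 mm long, lying. Leave alone.
- loupe: Bystander: black loupe standing upright, 38 mm across, 40 mm high. Leave alone.
- splicer: Bystander: grey metal film tape splicer, 75 x 110 mm, 53 mm high. Leave alone.
Things that resemble listed ones, but are neither listed nor needed, are in the scene too. Leave any yellow look-alike of the amp_board alone.

How it is judged (in metres and radians):
On the way:
1. one short edge is pushed into a sprung jaw while the board is tilted, its other edge high (contact force between amp_board and vice above 5 N and angle between amp_board's own z axis and vertical above 0.05 rad and height (world z) of amp_board above 0.065 m), for 0.1 s.
At the end, for the whole second after the job is handed in: Board at rest, sink up, both short edges held in the jaw grooves: underside 71 to 76 mm above the table, tilt under 0.035 rad, length within 0.07 rad of the crossbar, centre within 12 mm of the middle of the jaw width and 14 mm of the vice's middle along the bar (z of amp_board in the frame of vice between 0.071 and 0.076 m and x of amp_board in the frame of vice between -0.012 and 0.012 m and y of amp_board in the frame of vice between -0.014 and 0.014 m and angle between amp_board's own z axis and vertical below 0.035 rad and angle between the y axis of amp_board and the y axis of vice, either way round below 0.07 rad and contact force between amp_board and vice above 1 N and linear speed of amp_board below 0.01 m/s); the robot touches nothing.
It fails at once if the board is pressed against the vice with more than 22 N (contact force between amp_board and vice above 22 N).
It fails at once if a bystander is moved by more than 30 mm (distance of any of fader_card, small_core, large_core, roller, screwdriver, loupe, splicer from where it was at the start of the episode above 0.03 m).
It also fails if it takes over 72 s, if anything falls off the work surface, if the arm or the gripper's body presses on something with over 40 N, if the wrist force passes 120 N, or if a joint passes its speed limit or range.

### The arm

A 7-joint arm with a two-finger parallel gripper is mounted at the origin on the work surface. World frame = base frame: x ahead of the robot, y to its left, z up, the work surface at z = 0. Lengths are in mm, angles in rad, forces in N, time in s.
With the tool pointing down it reaches from about 425 to 875 mm from the base axis. Payload 8.4 kg.
Tool frame: the origin (TCP) lies midway between the tips of the shut fingers; the grasp point (between the pads) lies 19 mm behind it; z points along the fingers, y is the line along which they close (so a half turn about z gives the same grasp; the last joint's range is limited). The gripper opens to 87 mm and grips with 3 to 60 N. Pads are 19 mm wide; open, the fingers measure 117 mm over their backs; the gripper's body (75 mm by 190 mm) begins 51 mm behind the grasp point.
Start: joints at [1.117, 0.333, 0.04, 1.465, -0.013, 1.343, -0.059], TCP at [225.788, -609.494, 222.546] pointing down, gripper open.
Joint ranges: [-2.58, 2.58], [-0.38, 2.09], [-1.3, 1.39], [0.25, 2.4], [-1.5, 4.64], [0.08, 2.09], [-2.65, 2.65]. Speed limits (rad/s): [2.22, 2.22, 2.79, 2.79, 3.14, 3.14, 3.14].

### API

Orientations are given as a unit quaternion [x, y, z, w].
In Python, from rig import ctrl gives the robot as it stands.
- The arm moves only by the shell command python3 -m jog 'ROWS'. ROWS is JSON, a list of rows, each a list of 5 numbers: the shift along the tool's x, y, z in units of 30 mm (1.0 is 30 mm), then the turn about the tool's z in units of 5 degrees (1.0 is 5 degrees), then the closure, from 0 (fully open) to 1 (shut). A call has 1 to 5 rows; each row shifts and turns the commanded pose from where the row before left it, along the tool's axes as they then stand; what a row does not reach is not made up. A row lasts 1/12 s, in which the tool goes at most 41.7 mm and 7.16 degrees, less where a joint would pass 70% of its speed; a pose out of reach is approached as far as the arm can. A call is refused whole if a number of a shift passes 1 or a number of a turn 1, either way. A call with a gripper value outside its range is refused whole. The fingers move at their own pace and stop on an object; the grip force is fixed at half the most. Time passes only in rows, so rows that do not move let the fingers close. It gives the time, the measured TCP pose, the force, the opening and the grip force at its end, in the units of the state.
- ctrl.get_state(): the state, without advancing time (a new reading comes with each control period).
- ctrl.snapshot(name): name is "scene" or "top" or "wrist"; returns a dict with "img" (384x512x3 uint8, red, green, blue), "depth" (384x512 float32, mm along the optical axis (not along the pixel's ray), 0 where there is no reading), "fx", "fy", "cx", "cy" (pixels), "view" (4x4, takes a point from world to camera coordinates); the wrist camera has in their place "hand_eye" (4x4, takes a point from camera to tool coordinates, whose origin is the TCP and whose axes are the flange's). Camera axes: x right, y down, z forward; pixel columns grow to the right and rows downward; lengths in mm; the calibration is good to about 2 mm. A picture is of the moment at which its call begins: read the wrist's pose just before it.
- ctrl.sign_off(): hands the job in; it is judged then, once.
The state is a dict: "time_s": time; "joint_positions": joint angles; "qd": joint speeds; "joint_efforts": joint torques, N m; "eef_pos": TCP position; "tcp_rot": TCP orientation; "wrist_force": force on the tool from outside, world axes, zero at the start; "torque": the same for the moment, N m; "finger_gap": opening from 0.0 (shut) to 1.0 (fully open); "gripper_force": force on a finger pad.
Only numpy, scipy, OpenCV 4.12 (cv2) and the standard library are available. Lean on these libraries where they do the work, as an engineer would, in place of code of your own. Each camera call takes 0.05 s, during which the arm holds its last target. There are 200 camera calls.

## Working session

There is one attempt and no reset: what is moved stays moved. The work goes in short steps, Python scripts to look and compute and a shell command to move; the robot and the scene stay as the last step left them, time stands still between calls to the robot, and variables do not carry over. Pictures are saved under pics/ and viewed, at most 10 in all, crops included, and the job is handed in when it is done.

```bash
mkdir -p pics; ls; cat > h.py <<'E'
import numpy as np,cv2
from rig import ctrl
from scipy.spatial.transform import Rotation as R
np.set_printoptions(precision=3,suppress=True)
def cast(s,u,v,z,V=None):
    V=np.linalg.inv(s["view"]) if V is None else V
    d=V[:3,:3]@np.array([(u-s["cx"])/s["fx"],(v-s["cy"])/s["fy"],1]); o=V[:3,3]
    return o+d*(z-o[2])/d[2]
def cloud(s,V=None):
    V=np.linalg.inv(s["view"]) if V is None else V
    v,u=np.mgrid[:384,:512]; d=s["depth"]
    P=np.stack([(u-s["cx"])/s["fx"]*d,(v-s["cy"])/s["fy"]*d,d],-1)
    return P@V[:3,:3].T+V[:3,3]
def wristV(s,st):
    T=np.eye(4);T[:3,:3]=R.from_quat(st["tcp_rot"]).as_matrix();T[:3,3]=st["eef_pos"]
    return T@s["hand_eye"]
E
python3 - <<'E'
from h import *
st=ctrl.get_state(); print(st["eef_pos"],R.from_quat(st["tcp_rot"]).as_matrix(),st["wrist_force"],st["finger_gap"])
a=ctrl.snapshot("top");np.savez("top.npz",**a)
cv2.imwrite("pics/top.png",cv2.resize(a["img"][...,::-1],(800,600)))
b=ctrl.snapshot("scene");np.savez("scene.npz",**b)
cv2.imwrite("pics/scene.png",cv2.resize(b["img"][...,::-1],(800,600)))
E
```

```text
pics
[ 225.604 -609.099  221.662] [[ 0.938  0.347 -0.001]
 [ 0.347 -0.938  0.001]
 [-0.    -0.002 -1.   ]] [0.452 0.153 0.162] 0.9978746909255926
```

View pics/top.png

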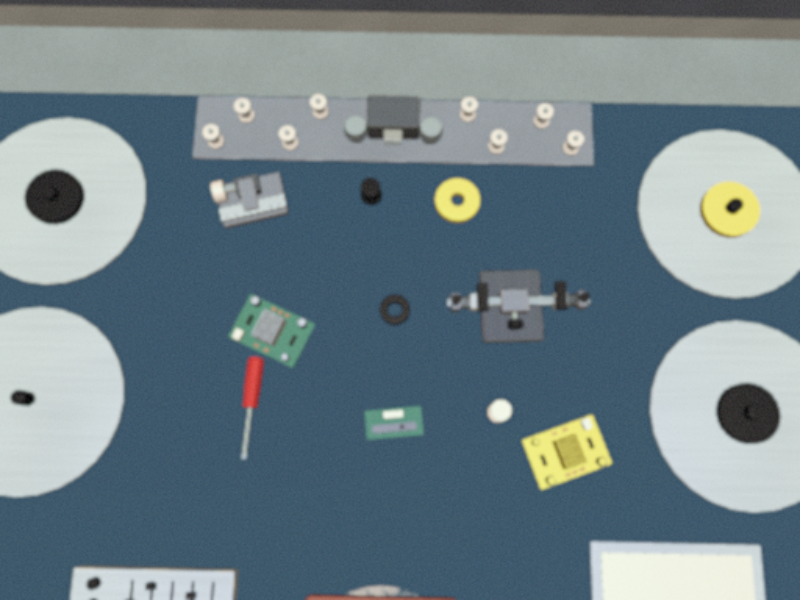

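View pics/scene.png

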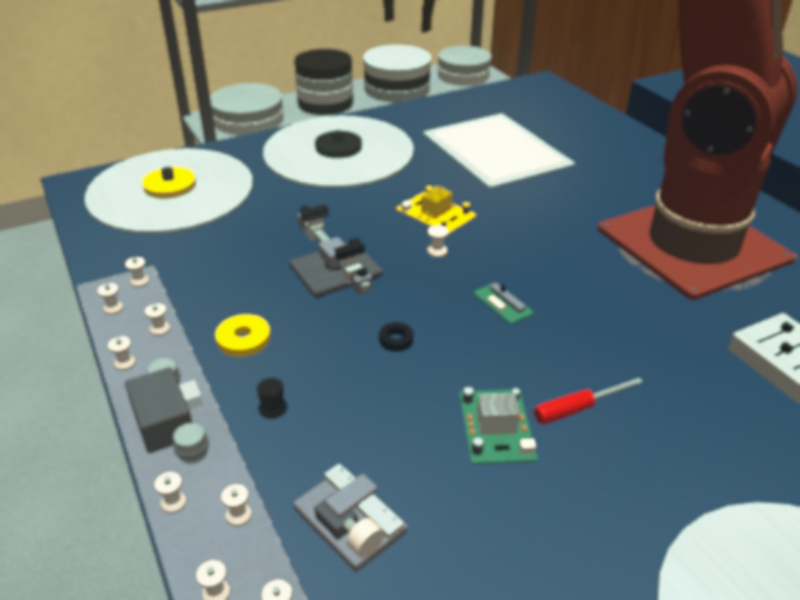

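The pictures show three possible boards in the top view (800x600): green with a grey finned sink at (268,327), a yellow look-alike at (568,452), and the small green fader card at (394,422). The green one with the sink at (268,327) fits. The vice is at (513,300), with jaws at (483,297) and (560,295). Next I measure both and confirm in one crop.

```bash
python3 - <<'E'
from h import *
s=dict(np.load("top.npz")); P=cloud(s); I=s["img"]; hsv=cv2.cvtColor(I,cv2.COLOR_RGB2HSV)
print("cam",np.linalg.inv(s["view"])[:3,3], s["fx"])
def rect(m,z,name):
    cs,_=cv2.findContours(m.astype(np.uint8),0,2)
    c=max(cs,key=cv2.contourArea); 
    Q=np.array([cast(s,u,v,z)[:2] for u,v in c[:,0,:]],np.float32)
    print(name,cv2.minAreaRect(Q), cv2.boxPoints(cv2.minAreaRect(Q)).round(0).tolist())
sub=np.zeros((384,512),bool); sub[180:240,140:206]=1
g=sub&(hsv[...,0]>55)&(hsv[...,0]<92)&(hsv[...,1]>70)
g=cv2.morphologyEx(g.astype(np.uint8),cv2.MORPH_CLOSE,np.ones((9,9)))
rect(g,3,"board")
h=sub&(P[...,2]>30)&(P[...,2]<50); print("sink",np.median(P[h],0),h.sum()); rect(h,39,"sink")
sub[:]=0; sub[165:225,280:385]=1
for lo,hi in((4,25),(30,60),(70,95)):
    m=sub&(P[...,2]>lo)&(P[...,2]<hi); n,l,stt,_=cv2.connectedComponentsWithStats(m.astype(np.uint8))
    for i in range(1,n):
        if stt[i,4]>15: print(lo,stt[i],np.median(P[l==i],0),cv2.minAreaRect(P[l==i][:,:2].astype(np.float32)))
c=np.hstack([cv2.resize(I[180:240,135:215],(400,300),interpolation=2),cv2.resize(I[165:225,285:365+20][:,:80],(400,300),interpolation=2)])
cv2.imwrite("pics/crop.png",c[...,::-1])
E
```

```text
cam [ 306.819  -28.908 1145.414] 450.8539367055379
board ((522.50732421875, 193.28057861328125), (123.3284683227539, 83.26705169677734), 65.9662094116211) [[459.0, 154.0], [535.0, 120.0], [586.0, 233.0], [510.0, 267.0]]
sink [520.25  191.961  37.92 ] 249
sink ((520.635498046875, 190.97543334960938), (36.93058395385742, 45.76559066772461), 64.75382232666016) [[492.0, 184.0], [533.0, 165.0], [549.0, 198.0], [508.0, 217.0]]
4 [305 171  42  20 532] [ 609.735 -204.563   16.885] ((609.619140625, -201.19302368164062), (54.33940887451172, 107.36598205566406), 3.617710590362549)
4 [307 196  41  28 728] [ 531.597 -198.511   16.76 ] ((532.7926635742188, -203.83169555664062), (68.86723327636719, 104.61457824707031), 1.3325474262237549)
30 [313 186  43  26 500] [ 565.246 -205.295   50.549] ((554.8032836914062, -214.71401977539062), (60.2556266784668, 105.49166870117188), 1.7146308422088623)
30 [363 186  15  13 103] [ 567.795 -302.801   49.149] ((572.0802001953125, -304.3218078613281), (26.671913146972656, 35.76798629760742), 7.453889846801758)
30 [287 188  19  12 132] [ 560.741 -126.743   50.742] ((561.7266235351562, -119.2622299194336), (25.184999465942383, 44.61500930786133), 12.205436706542969)
70 [306 181   7  19 133] [ 565.444 -148.007   82.801] ((566.57470703125, -148.12696838378906), (44.01627731323242, 15.306297302246094), 0.5705767273902893)
70 [355 180   9  19 140] [ 570.24  -269.296   82.689] ((571.2891845703125, -270.2720642089844), (44.191123962402344, 16.15133285522461), 2.2102596759796143)
```

View pics/crop.png

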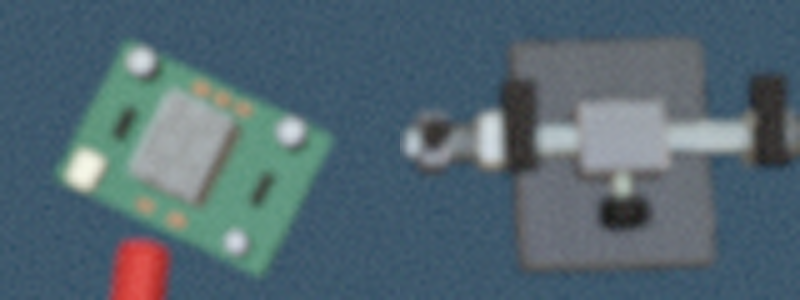

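The crop confirms the target: green board, grey sink, capacitors near the corners, and the vice with its two black jaws. The jog interface can't tilt the tool. So I'll grip the sink across its 46 mm, where the board can pivot, and tilt the board by pressing one end gently on something low and fixed. Next I check the heights of possible supports.

```bash
python3 - <<'E'
from h import *
s=dict(np.load("top.npz")); P=cloud(s)
for n,(u,v) in dict(reelUL=(110,200),reelUL_edge=(138,200),hubUL=(75,180),reelLL=(80,420),reelLLedge=(118,390),pin=(22,398),plate=(250,150),plateedge=(250,112),mixer=(160,590),mixer2=(225,590),splL=(235,215),spl2=(275,190),foot=(500,330)).items():
    U,V=int(u*.64),int(v*.64); q=P[V-1:V+2,U-1:U+2].reshape(-1,3); print(n,np.median(q,0))
E
```

```text
reelUL [739.406 478.997  17.207]
reelUL_edge [739.424 431.379  16.387]
hubUL [767.492 534.506  33.74 ]
reelLL [370.355 483.456  16.759]
reelLLedge [418.684 430.736  15.368]
pin [399.972 561.073  52.623]
plate [841.033 249.009   4.038]
plateedge [908.128 249.828  18.041]
mixer [122.895 328.179  31.376]
mixer2 [124.354 231.891  28.236]
splL [713.683 261.813  26.997]
spl2 [764.108 198.121  16.986]
foot [ 526.835 -182.967   17.039]
```

```bash
R1='x'; 
python3 -m jog '[[0.9,-0.8,0,0,0],[0.9,-0.8,0,0,0],[0.9,-0.8,0,0,0],[0.9,-0.8,0,0,0],[0.9,-0.8,0,0,0]]'
python3 -m jog '[[0.9,-0.8,0,0,0],[0.9,-0.8,0,0,0],[0.9,-0.8,0,0,0],[0.9,-0.8,0,0,0],[0.9,-0.8,0,0,0]]' | tail -3
python3 -m jog '[[0.9,-0.8,0,0,0],[0.9,-0.8,0,0,0],[0.9,-0.8,0,0,0],[0.5,-0.9,0,0,0],[0.5,-0.9,0,0,0]]' | tail -3
python3 -m jog '[[0.5,-0.9,0,0,0],[0.5,-0.9,0,0,0],[0.5,-0.9,0,0,0],[0.5,-0.9,0,0,0],[0.5,-0.9,0,0,0]]' | tail -3
python3 -m jog '[[0.5,-0.9,0,0,0],[0.5,-0.9,0,0,0],[0.5,-0.9,0,0,0],[0.5,-0.9,0,0,0],[0,0,0,-1,0]]' | tail -3
python3 -m jog '[[0,0,0,-1,0],[0,0,0,-1,0],[0,0,0,-1,0],[0,0,0,-1,0],[0,0,0,-1,0]]' | tail -3
python3 -m jog '[[0,0,0,-1,0],[0,0,0,-1,0],[0,0,0,-1,0]]' | tail -3
```

```text
time_s: 0.52
eef_pos: [311.0, -448.3, 222.2]
tcp_rot: [0.984, 0.176, -0.0, -0.0]
wrist_force: [0.8, 0.3, -0.1]
finger_gap: 0.998
gripper_force: 0.0
wrist_force: [0.7, -0.5, -0.4]
finger_gap: 0.995
gripper_force: 0.0
wrist_force: [0.7, -0.4, 0.2]
finger_gap: 1.001
gripper_force: 0.0
wrist_force: [1.3, -0.0, -0.2]
finger_gap: 0.998
gripper_force: 0.0
wrist_force: [-0.8, -0.5, 0.8]
finger_gap: 1.004
gripper_force: 0.0
wrist_force: [-1.0, -0.8, 0.2]
finger_gap: 1.002
gripper_force: 0.0
wrist_force: [0.2, 0.7, -0.9]
finger_gap: 0.995
gripper_force: 0.0
```

```bash
cat >> h.py <<'E'
def to(x,y,z,yaw_y=None):
    st=ctrl.get_state(); M=R.from_quat(st["tcp_rot"]).as_matrix(); d=M.T@(np.array([x,y,z])-st["eef_pos"])
    yy=np.degrees(np.arctan2(M[1,1],M[0,1])); print("t",st["time_s"],"pos",np.array(st["eef_pos"]),"yawy %.1f"%yy,"shift units",d/30,"F",np.array(st["wrist_force"]))
    if yaw_y is not None: print("turn units",((yy-yaw_y+90)%180-90)/5)
E
python3 - <<'E'
from h import *
to(521,192,100,-24.3)
st=ctrl.get_state(); s=ctrl.snapshot("wrist"); V=wristV(s,st); P=cloud(s,V)
m=(P[...,2]>30)&(P[...,2]<50)&(s["depth"]>0); n,l,q,_=cv2.connectedComponentsWithStats(m.astype(np.uint8))
for i in range(1,n):
    if q[i,4]>200: print(q[i],np.median(P[l==i],0),cv2.minAreaRect(P[l==i][:,:2].astype(np.float32)))
cv2.imwrite("pics/w1.png",s["img"][...,::-1])
E
```

```text
t 2.85 pos [497.853 140.702 222.256] yawy -24.4 shift units [ 1.877 -0.002  4.075] F [ 0.24   0.713 -0.855]
turn units -0.025934732389052327
[484 136  28  30 697] [756.764  40.848  39.753] ((757.4813232421875, 38.564239501953125), (33.873905181884766, 25.669641494750977), 79.85224914550781)
```

View pics/w1.png

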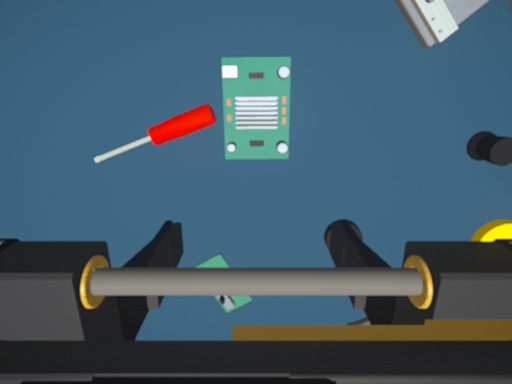

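The wrist view shows the board square to the tool, from (222,57) to (290,159), with its fins at (257,113).

```bash
python3 - <<'E'
from h import *
st=ctrl.get_state(); s=ctrl.snapshot("wrist"); V=wristV(s,st); h=cv2.cvtColor(s["img"],cv2.COLOR_RGB2HSV)
g=((h[...,0]>60)&(h[...,0]<90)&(h[...,1]>80)).astype(np.uint8); g[:40]=0; g[175:]=0
g=cv2.morphologyEx(g,cv2.MORPH_CLOSE,np.ones((7,7)))
c=max(cv2.findContours(g,0,2)[0],key=cv2.contourArea)
r=cv2.minAreaRect(np.array([cast(s,u,v,3,V)[:2] for u,v in c[:,0]],np.float32)); print(r)
P=cloud(s,V)[95:130,234:280].reshape(-1,3); print("sink z pct",np.percentile(P[:,2],[5,50,95]), "top cast",cast(s,257,113,39,V))
to(r[0][0],r[0][1],100)
E
```

```text
((521.3795166015625, 194.36065673828125), (119.32503509521484, 80.8968276977539), 65.9432373046875)
sink z pct [ 2.795 31.911 40.262] top cast [521.657 193.407  39.   ]
t 2.95 pos [497.891 140.695 222.276] yawy -24.6 shift units [ 1.954 -0.03   4.075] F [ 1.033  0.236 -0.117]
```

```bash

python3 -m jog '[[0.65,-0.01,0.9,0,0],[0.65,-0.01,0.9,0,0],[0.65,-0.01,0.9,0,0],[0,0,0.9,0,0],[0,0,0.9,0,0]]' | tail -6
python3 -m jog '[[0,0,0.9,0,0],[0,0,0.9,0,0],[0,0,0.5,0,0],[0,0,0.3,0,0],[0,0,0,0,0]]'
python3 -c "
from h import *
to(521.4,194,10)"
```

```text
time_s: 3.37
eef_pos: [521.5, 195.7, 86.1]
tcp_rot: [0.842, 0.539, 0.0, -0.001]
wrist_force: [-1.4, -0.2, -0.7]
finger_gap: 1.003
gripper_force: 0.0
time_s: 3.78
eef_pos: [520.6, 193.7, 7.6]
tcp_rot: [0.843, 0.538, -0.001, -0.0]
wrist_force: [0.8, -0.6, -0.4]
finger_gap: 1.004
gripper_force: 0.1
t 3.7833 pos [520.63  193.729   7.648] yawy -24.9 shift units [ 0.019  0.019 -0.078] F [ 0.757 -0.572 -0.36 ]
```

```bash

python3 -m jog '[[0,0,-0.07,0,1],[0,0,0,0,1],[0,0,0,0,1],[0,0,0,0,1],[0,0,0,0,1]]'
python3 -m jog '[[0,0,0,0,1],[0,0,0,0,1],[0,0,-0.3,0,1],[0,0,-0.5,0,1],[0,0,-0.5,0,1]]'
python3 - <<'E'
from h import *
s=dict(np.load("top.npz")); I=s["img"]
m=((I.min(-1)>150)).astype(np.uint8); m[:190]=0; m[320:]=0; m[:,90:]=0
c=max(cv2.findContours(m,0,2)[0],key=cv2.contourArea)[:,0]; c=c[(c[:,0]>3)]
Q=np.array([cast(s,u,v,16.5)[:2] for u,v in c])
A=np.c_[2*Q,np.ones(len(Q))]; x=np.linalg.lstsq(A,(Q**2).sum(1),rcond=None)[0]; r=np.sqrt(x[2]+x[0]**2+x[1]**2)
print("reel",x[:2],r,"resid",np.abs(np.hypot(*(Q-x[:2]).T)-r).max(), len(Q))
E
```

```text
time_s: 4.2
eef_pos: [522.0, 194.4, 12.2]
tcp_rot: [0.842, 0.54, 0.0, 0.0]
wrist_force: [-1.3, 0.4, 0.2]
finger_gap: 0.71
gripper_force: 0.0
time_s: 4.62
eef_pos: [521.0, 194.2, 51.1]
tcp_rot: [0.842, 0.54, -0.001, -0.0]
wrist_force: [-0.1, -0.0, -2.0]
finger_gap: 0.528
gripper_force: 30.0
reel [400.884 570.034] 149.03911994756155 resid 1.5515486619287628 102
```

```bash

python3 -m jog '[[0,0,-0.5,-1,1],[0,0,0,-1,1],[0,0,0,-1,1],[0,0,0,-1,1],[0,0,0,-0.9,1]]' | tail -6
python3 -m jog '[[0.85,-0.57,0,0,1],[0.85,-0.57,0,0,1],[0.85,-0.57,0,0,1],[0.85,-0.57,0,0,1],[0.85,-0.57,0,0,1]]' | tail -6
python3 -m jog '[[0.85,-0.57,0,0,1],[0.85,-0.57,0,0,1],[0,0,0,0,1],[0,0,0,0,1]]' | tail -6
python3 - <<'E'
from h import *
to(401,373,40,0)
E
```

```text
time_s: 5.03
eef_pos: [521.6, 194.2, 66.2]
tcp_rot: [0.707, 0.708, -0.0, 0.0]
wrist_force: [0.7, 0.5, -2.5]
finger_gap: 0.525
gripper_force: 30.0
time_s: 5.45
eef_pos: [435.6, 323.0, 66.2]
tcp_rot: [0.708, 0.706, -0.0, 0.0]
wrist_force: [0.3, 0.1, -2.1]
finger_gap: 0.528
gripper_force: 30.0
time_s: 5.78
eef_pos: [400.9, 375.0, 66.3]
tcp_rot: [0.707, 0.707, 0.0, -0.0]
wrist_force: [0.3, -0.9, -2.4]
finger_gap: 0.525
gripper_force: 30.0
t 5.7833 pos [400.9   374.999  66.258] yawy 0.1 shift units [-0.067  0.004  0.875] F [ 0.322 -0.868 -2.359]
turn units 0.012501425195176807
```

```bash

python3 -m jog '[[0,0,0.5,0,1],[0,0,0.5,0,1],[0,0,0.1,0,1],[0,0,0.1,0,1],[0,0,0,0,1]]' | sed -n 2,4p
python3 -m jog '[[0,0,0.05,0,1],[0,0,0.05,0,1],[0,0,0,0,1]]' | sed -n 2,4p
python3 -m jog '[[0,0,0.05,0,1],[0,0,0.05,0,1],[0,0,0,0,1]]' | sed -n 2,4p
```

```text
eef_pos: [403.0, 372.5, 29.7]
tcp_rot: [0.709, 0.706, -0.0, 0.0]
wrist_force: [0.1, -0.0, -1.9]
eef_pos: [403.3, 373.1, 27.6]
tcp_rot: [0.708, 0.706, 0.0, 0.0]
wrist_force: [-0.3, -3.6, 4.4]
eef_pos: [403.5, 372.8, 24.6]
tcp_rot: [0.708, 0.706, 0.0, 0.001]
wrist_force: [0.1, -4.3, 5.5]
```

```bash

python3 -m jog '[[0,0,0.05,0,1],[0,0,0.05,0,1],[0,0,0.03,0,1],[0,0,0,0,1]]' | sed -n 2,4p
python3 - <<'E'
from h import *
to(401,373,40,0)
s=ctrl.snapshot("scene")
cv2.imwrite("pics/s2.png",s["img"][...,::-1])
V=np.linalg.inv(s["view"]);print(V[:3,3])
for y in(313,373,433): 
    p=s["view"]@np.array([401,y,15,1]);print(y,s["fx"]*p[0]/p[2]+s["cx"],s["fy"]*p[1]/p[2]+s["cy"])
E
```

```text
eef_pos: [403.6, 372.4, 21.5]
tcp_rot: [0.709, 0.706, 0.0, 0.001]
wrist_force: [-2.5, -9.3, 15.5]
t 7.0333 pos [403.646 372.436  21.461] yawy -0.2 shift units [ 0.017 -0.087 -0.618] F [-2.456 -9.338 15.503]
turn units -0.04637262252573464
[942.093 724.082 721.374]
313 407.01720362425 287.3777709627392
373 429.8270926526243 310.32919406491084
433 454.93470907687595 335.59260183174376
```

View pics/s2.png

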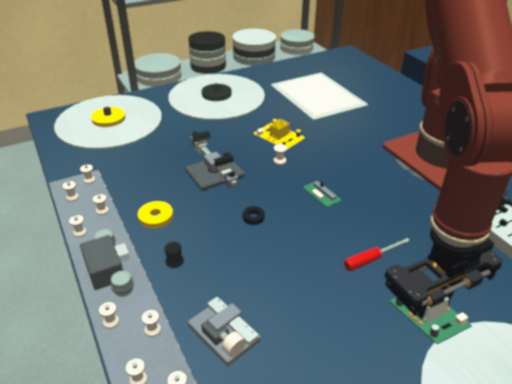

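The scene view shows the board at about (430,315), its outer end resting on the reel. The force rise suggests the other end is now touching the table. I lift it and measure the tilt.

```bash

python3 -m jog '[[0,0,-0.5,0,1],[0,0,-0.9,0,1],[0,0,-0.9,0,1],[0,0,-0.9,0,1],[0,0,-0.9,0,1]]' | sed -n 2,4p
python3 -m jog '[[0,0,0,0,1],[0,0,0,0,1]]' | sed -n 2,4p
cat >> h.py <<'E'
def plane(name):
    st=ctrl.get_state(); s=ctrl.snapshot(name); V=wristV(s,st) if name=="wrist" else np.linalg.inv(s["view"]); P=cloud(s,V); h=cv2.cvtColor(s["img"],cv2.COLOR_RGB2HSV)
    p=np.array(st["eef_pos"])
    m=(h[...,0]>55)&(h[...,0]<92)&(h[...,1]>80)&(s["depth"]>0)&(np.abs(P-p-[0,0,-8])<[60,80,22]).all(-1)
    Q=P[m]; 
    for _ in range(3):
        a,*_r=np.linalg.lstsq(np.c_[Q-p,np.ones(len(Q))][:,[0,1,3]],Q[:,2]-p[2],rcond=None); e=np.c_[Q-p,np.ones(len(Q))][:,[0,1,3]]@a-(Q[:,2]-p[2]); Q=Q[np.abs(e)<max(2*e.std(),1)]
    print(name,"tcp",p,"slope x,y, z offset of board top at tcp",a,"n",len(Q),"rms",e.std(),"rect",cv2.minAreaRect(Q[:,:2].astype(np.float32)), "y-range",Q[:,1].min()-p[1],Q[:,1].max()-p[1])
E
python3 -c "
from h import *
plane('scene');plane('top');plane('wrist')"
```

```text
eef_pos: [402.3, 373.7, 145.2]
tcp_rot: [0.708, 0.706, 0.001, -0.0]
wrist_force: [0.4, 0.8, -2.4]
eef_pos: [403.3, 374.3, 145.1]
tcp_rot: [0.708, 0.706, 0.002, 0.0]
wrist_force: [0.3, -0.4, -2.7]
scene tcp [403.318 374.283 145.076] slope x,y, z offset of board top at tcp [-0.001  0.148 -9.421] n 996 rms 0.9850784699169398 rect ((402.1202087402344, 375.8221130371094), (121.19139099121094, 82.88790130615234), 89.18583679199219) y-range -59.529632813508215 62.09071152417545
top tcp [402.762 373.369 143.48 ] slope x,y, z offset of board top at tcp [ 0.004  0.151 -8.591] n 518 rms 1.7353231266168814 rect ((402.90081787109375, 342.9221496582031), (78.48231506347656, 58.45328140258789), 1.1826393604278564) y-range -59.41262961796048 -0.4292021707279332
wrist tcp [402.34  372.859 142.486] slope x,y, z offset of board top at tcp [-0.001  0.149 -9.761] n 8223 rms 0.5240488113292141 rect ((401.70135498046875, 375.4935607910156), (119.13661193847656, 80.43450164794922), 89.80226135253906) y-range -56.97129371161901 62.296116358466065
```

```bash

python3 -m jog '[[-0.5,0.15,0,0,1],[-0.95,0.28,0,0,1],[-0.95,0.28,0,0,1],[-0.95,0.28,0,0,1],[-0.95,0.28,0,0,1]]' | sed -n 2,4p
python3 -m jog '[[-0.95,0.28,0,0,1],[-0.95,0.28,0,0,1],[-0.95,0.28,0,0,1],[-0.95,0.28,0,0,1],[-0.95,0.28,0,0,1]]' | sed -n 2,4p
python3 -m jog '[[-0.95,0.28,0,0,1],[-0.95,0.28,0,0,1],[-0.95,0.28,0,0,1],[-0.95,0.28,0,0,1],[-0.95,0.28,0,0,1]]' | sed -n 2,4p
python3 -m jog '[[-0.95,0.28,0,0,1],[-0.95,0.28,0,0,1],[-0.6,0.2,0,0,1],[-0.3,0.1,0,-0.4,1],[0,0,0,0,1]]' | sed -n 2,4p
python3 - <<'E'
from h import *
s=dict(np.load("scene.npz")); P=cloud(s)
for a,b in((-165,-130),(-290,-250)):
    m=(abs(P[...,2]-82)<4)&(abs(P[...,0]-569)<40)&(P[...,1]>a)&(P[...,1]<b); Q=P[m]; print(len(Q),np.median(Q,0),cv2.minAreaRect(Q[:,:2].astype(np.float32)))
to(569,-198.5,120,2)
E
```

```text
eef_pos: [439.7, 242.5, 141.6]
tcp_rot: [0.708, 0.706, -0.001, -0.001]
wrist_force: [0.4, 0.7, -2.2]
eef_pos: [481.2, 99.9, 141.8]
tcp_rot: [0.708, 0.706, -0.001, -0.001]
wrist_force: [0.0, 0.1, -3.0]
eef_pos: [522.8, -42.5, 141.6]
tcp_rot: [0.708, 0.706, -0.001, -0.001]
wrist_force: [0.5, 0.9, -1.5]
eef_pos: [548.4, -128.0, 141.1]
tcp_rot: [0.696, 0.718, -0.001, -0.001]
wrist_force: [-0.2, 0.1, -1.7]
107 [ 566.429 -145.208   82.509] ((565.1778564453125, -146.73565673828125), (45.14879608154297, 19.24051284790039), 0.7343703508377075)
83 [ 570.927 -268.185   82.257] ((570.9696655273438, -269.9950256347656), (45.998069763183594, 20.326107025146484), 3.0004031658172607)
t 9.4833 pos [ 548.376 -127.977  141.071] yawy 1.7 shift units [-2.371  0.619  0.7  ] F [-0.218  0.113 -1.743]
turn units -0.05741444132629851
```

```bash

python3 -m jog '[[-0.8,0.2,0,0,1],[-0.8,0.2,0,0,1],[-0.6,0.18,0.2,0,1],[-0.17,0.04,0.2,0,1],[0,0,0,0,1]]' | sed -n 2,4p
python3 - <<'E'
from h import *
to(569,-198.5,95,2)
plane('wrist');plane('scene')
s=ctrl.snapshot("scene"); cv2.imwrite("pics/s3.png",cv2.resize(s["img"][110:210,150:280][...,::-1],(780,600),interpolation=2))
E
```

```text
eef_pos: [568.6, -196.0, 128.4]
tcp_rot: [0.696, 0.718, -0.001, -0.002]
wrist_force: [0.4, 1.3, -2.2]
t 9.9 pos [ 568.585 -195.98   128.408] yawy 1.7 shift units [-0.086  0.015  1.113] F [ 0.383  1.311 -2.153]
turn units -0.057957762320842224
wrist tcp [ 568.585 -195.98   128.408] slope x,y, z offset of board top at tcp [-0.009  0.151 -9.82 ] n 8258 rms 0.5328340779816984 rect ((567.8820190429688, -193.2130889892578), (80.25723266601562, 119.36156463623047), 1.7027233839035034) y-range -57.42499017642706 63.250629202553256
scene tcp [ 568.851 -194.433  129.226] slope x,y, z offset of board top at tcp [-0.01   0.148 -9.145] n 266 rms 1.1960892540741035 rect ((566.7134399414062, -192.27676391601562), (83.13924407958984, 122.24102020263672), 1.5985819101333618) y-range -58.50896135163782 63.66582750294924
```

View pics/s3.png

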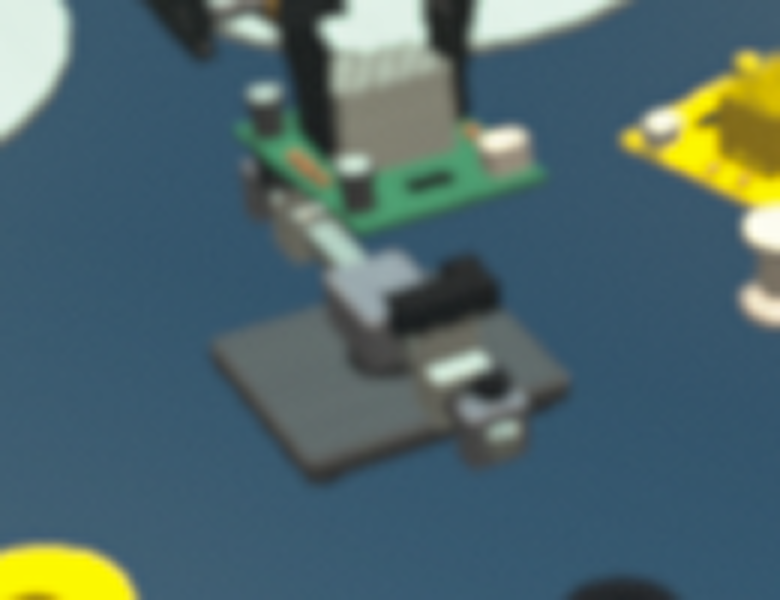

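The crop shows the board tilted above the vice: near edge inside the far jaw, raised edge above the near jaw. Now I lower it to groove height.

```bash

python3 -m jog '[[0,0,0.4,0,1],[0,0,0.4,0,1],[0,0,0.2,0,1],[0,0,0.1,0,1],[0,0,0,0,1]]' | sed -n 2,4p
python3 -m jog '[[0,0,0,0,1],[0,0,0,0,1],[0,0,0,0,1]]' | sed -n 2,4p
python3 -c "
from h import *
to(569,-198.5,95,2);plane('wrist')"
```

```text
eef_pos: [569.0, -195.3, 96.4]
tcp_rot: [0.696, 0.718, -0.0, -0.001]
wrist_force: [-0.0, -0.8, -1.6]
eef_pos: [570.1, -195.8, 98.3]
tcp_rot: [0.696, 0.718, 0.0, 0.0]
wrist_force: [-0.1, -0.4, -2.2]
t 10.7167 pos [ 570.148 -195.785   98.261] yawy 1.8 shift units [-0.089 -0.041  0.109] F [-0.064 -0.411 -2.248]
turn units -0.035859457416768235
wrist tcp [ 570.148 -195.785   98.261] slope x,y, z offset of board top at tcp [-0.006  0.15  -9.815] n 8250 rms 0.5360318747508735 rect ((569.612548828125, -193.1335906982422), (80.14591979980469, 119.297607421875), 2.0643553733825684) y-range -57.482989510113555 63.51064829529085
```

```bash

python3 -m jog '[[0,0,0.05,0,1],[-0.1,0,0,0,1],[-0.1,0,0,0,1],[0,0,0,0,1]]' | sed -n 2,4p
python3 -m jog '[[-0.1,0,0,0,1],[0,0,0,0,1]]' | sed -n 2,4p
python3 -m jog '[[-0.07,0,0,0,1],[0,0,0,0,1]]' | sed -n 2,4p
python3 -m jog '[[-0.07,0,0,0,1],[0,0,0,0,1]]' | sed -n 2,4p
python3 -m jog '[[-0.07,0,0,0,1],[0,0,0,0,1]]' | sed -n 2,4p
```

```text
eef_pos: [569.9, -202.8, 96.2]
tcp_rot: [0.696, 0.718, -0.0, 0.0]
wrist_force: [-0.2, -0.5, -2.1]
eef_pos: [570.0, -205.5, 96.2]
tcp_rot: [0.696, 0.718, -0.0, 0.0]
wrist_force: [-0.5, -0.4, -3.2]
eef_pos: [570.1, -206.9, 96.1]
tcp_rot: [0.696, 0.718, 0.0, -0.0]
wrist_force: [-0.6, -0.2, -2.5]
eef_pos: [570.2, -208.3, 96.0]
tcp_rot: [0.696, 0.718, 0.0, -0.001]
wrist_force: [0.5, 2.0, -3.4]
eef_pos: [570.2, -210.4, 96.0]
tcp_rot: [0.696, 0.718, 0.0, -0.0]
wrist_force: [0.4, 4.6, -3.7]
```

```bash

python3 -m jog '[[-0.07,0,0.03,0,1],[0,0,0,0,1]]' | sed -n 2,4p
python3 -m jog '[[-0.07,0,0,0,1],[0,0,0,0,1]]' | sed -n 2,4p
python3 -m jog '[[-0.07,0,0,0,1],[0,0,0,0,1]]' | sed -n 2,4p
python3 -m jog '[[-0.07,0,0,0,1],[0,0,0,0,1]]' | sed -n 2,4p
```

```text
eef_pos: [570.5, -212.4, 95.5]
tcp_rot: [0.696, 0.718, 0.0, -0.0]
wrist_force: [-1.5, 5.2, -0.4]
eef_pos: [570.6, -214.0, 95.5]
tcp_rot: [0.695, 0.719, 0.0, -0.001]
wrist_force: [-0.5, 7.2, -1.1]
eef_pos: [570.7, -215.7, 95.5]
tcp_rot: [0.695, 0.719, 0.001, -0.001]
wrist_force: [-1.4, 7.8, 0.2]
eef_pos: [570.7, -217.4, 95.5]
tcp_rot: [0.695, 0.719, 0.001, -0.001]
wrist_force: [-1.0, 9.0, 0.6]
```

```bash

python3 -m jog '[[-0.07,0,0,0,1],[0,0,0,0,1]]' | sed -n 2,4p
python3 -m jog '[[-0.07,0,0,0,1],[0,0,0,0,1]]' | sed -n 2,4p
python3 - <<'E'
from h import *
plane('wrist')
s=ctrl.snapshot("scene"); cv2.imwrite("pics/s4.png",cv2.resize(s["img"][110:210,150:280][...,::-1],(780,600),interpolation=2))
E
```

```text
eef_pos: [570.8, -219.1, 95.6]
tcp_rot: [0.695, 0.719, 0.001, -0.001]
wrist_force: [-2.8, 10.0, 1.2]
eef_pos: [570.8, -220.7, 95.5]
tcp_rot: [0.695, 0.719, 0.001, -0.001]
wrist_force: [-3.0, 11.8, 0.4]
wrist tcp [ 570.823 -220.748   95.54 ] slope x,y, z offset of board top at tcp [-0.007  0.156 -9.817] n 8063 rms 0.5320193481572446 rect ((570.1718139648438, -217.9332733154297), (80.3748550415039, 118.94171905517578), 2.0345261096954346) y-range -57.615404079187385 63.44094983839835
```

View pics/s4.png

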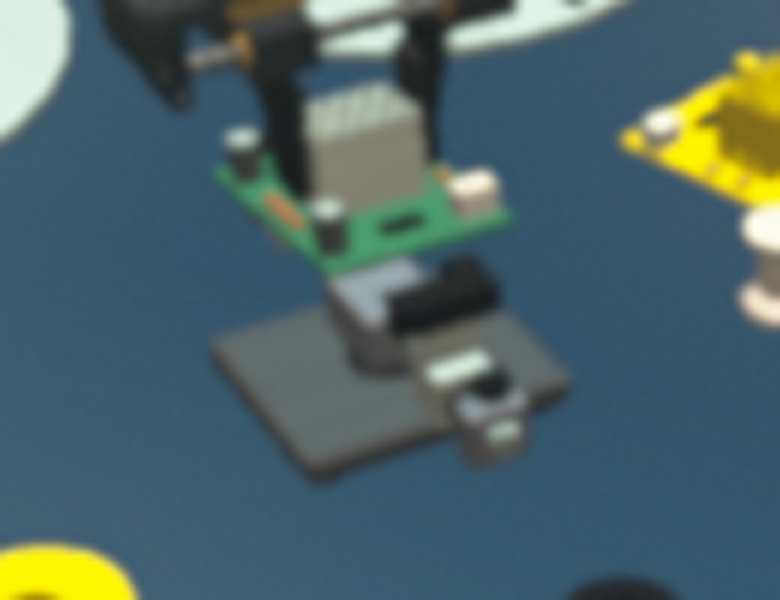

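The board is tilted 0.156 rad at about 12 N. Its raised edge, at y of about -158, is just inside the other jaw's lip at about -155. Now I swing it down in small steps, easing back slightly to make up for the pivot.

```bash

python3 -m jog '[[0.02,0,0.04,0,1],[0,0,0,0,1]]' | sed -n 2,4p
python3 -m jog '[[0.015,0,0.04,0,1],[0,0,0,0,1]]' | sed -n 2,4p
python3 -c "
from h import *
plane('wrist')"
```

```text
eef_pos: [571.1, -219.8, 94.5]
tcp_rot: [0.695, 0.719, 0.001, -0.001]
wrist_force: [-2.1, 11.4, 1.6]
eef_pos: [571.3, -219.7, 93.9]
tcp_rot: [0.695, 0.719, 0.001, -0.001]
wrist_force: [-2.6, 10.0, 6.0]
wrist tcp [ 571.303 -219.677   93.853] slope x,y, z offset of board top at tcp [-0.006  0.15  -9.807] n 8179 rms 0.5295540137973473 rect ((570.598876953125, -216.83480834960938), (80.155029296875, 118.7030029296875), 1.9309571981430054) y-range -57.31598436476861 63.35432049018806
```

```bash

python3 -m jog '[[0.01,0,0.03,0,1],[0,0,0,0,1]]' | sed -n 2,4p
python3 -m jog '[[0.01,0,0.03,0,1],[0,0,0,0,1]]' | sed -n 2,4p
python3 -c "
from h import *
plane('wrist')"
```

```text
eef_pos: [571.4, -219.5, 93.2]
tcp_rot: [0.695, 0.719, 0.001, -0.0]
wrist_force: [-3.7, 11.2, 9.0]
eef_pos: [571.4, -219.3, 92.4]
tcp_rot: [0.695, 0.719, 0.001, -0.0]
wrist_force: [-3.3, 11.5, 9.2]
wrist tcp [ 571.421 -219.291   92.427] slope x,y, z offset of board top at tcp [-0.006  0.128 -9.634] n 8313 rms 0.5399354117422065 rect ((570.7356567382812, -216.83326721191406), (80.24347686767578, 119.36015319824219), 1.7086262702941895) y-range -57.97280998714993 63.23441587784279
```

```bash

python3 -m jog '[[0.01,0,0.03,0,1],[0,0,0,0,1]]' | sed -n 2,4p
python3 -m jog '[[0.015,0,0.03,0,1],[0,0,0,0,1]]' | sed -n 2,4p
python3 -m jog '[[0.015,0,0.03,0,1],[0,0,0,0,1]]' | sed -n 2,4p
python3 -c "
from h import *
plane('wrist')"
```

```text
eef_pos: [571.4, -219.0, 91.5]
tcp_rot: [0.695, 0.719, 0.001, -0.0]
wrist_force: [-3.8, 10.5, 7.4]
eef_pos: [571.4, -218.6, 90.6]
tcp_rot: [0.695, 0.719, 0.001, -0.0]
wrist_force: [-2.7, 11.5, 7.4]
eef_pos: [571.4, -218.2, 89.7]
tcp_rot: [0.695, 0.719, 0.001, -0.0]
wrist_force: [-3.4, 10.4, 7.7]
wrist tcp [ 571.389 -218.165   89.683] slope x,y, z offset of board top at tcp [-0.005  0.083 -9.315] n 8622 rms 0.5349082634035618 rect ((570.660888671875, -215.93179321289062), (80.17432403564453, 119.73291015625), 1.691933274269104) y-range -58.40623576195114 62.9810909568167
```

```bash

python3 -m jog '[[-0.03,0,0.0,0,1],[0,0,0,0,1]]' | sed -n 2,4p
python3 -m jog '[[0.01,0,0.03,0,1],[0,0,0,0,1]]' | sed -n 2,4p
python3 -m jog '[[0.01,0,0.03,0,1],[0,0,0,0,1]]' | sed -n 2,4p
python3 -c "
from h import *
plane('wrist')"
```

```text
eef_pos: [571.4, -219.1, 89.7]
tcp_rot: [0.695, 0.719, 0.001, -0.0]
wrist_force: [-3.2, 12.2, 7.6]
eef_pos: [571.4, -218.6, 88.8]
tcp_rot: [0.695, 0.719, 0.001, -0.0]
wrist_force: [-3.2, 12.3, 7.6]
eef_pos: [571.4, -218.4, 87.9]
tcp_rot: [0.695, 0.719, 0.001, -0.0]
wrist_force: [-2.8, 11.3, 7.9]
wrist tcp [ 571.422 -218.353   87.851] slope x,y, z offset of board top at tcp [-0.003  0.054 -9.145] n 8824 rms 0.5342758980096126 rect ((570.70263671875, -216.57461547851562), (80.10128021240234, 120.45415496826172), 1.6937155723571777) y-range -59.197973364318955 63.02853567283927
```

```bash

python3 -m jog '[[0.012,0,0.03,0,1],[0,0,0,0,1]]' | sed -n 2,4p
python3 -m jog '[[0.012,0,0.03,0,1],[0,0,0,0,1]]' | sed -n 2,4p
python3 -m jog '[[0.012,0,0.03,0,1],[0,0,0,0,1]]' | sed -n 2,4p
python3 -c "
from h import *
plane('wrist');plane('scene')"
```

```text
eef_pos: [571.4, -218.0, 86.9]
tcp_rot: [0.695, 0.719, 0.001, -0.0]
wrist_force: [-2.8, 10.6, 7.7]
eef_pos: [571.4, -217.6, 86.0]
tcp_rot: [0.695, 0.719, 0.001, -0.0]
wrist_force: [-3.2, 11.0, 7.2]
eef_pos: [571.4, -217.3, 85.1]
tcp_rot: [0.695, 0.719, 0.001, -0.0]
wrist_force: [-1.8, 10.3, 7.0]
wrist tcp [ 571.398 -217.341   85.102] slope x,y, z offset of board top at tcp [-0.002  0.01  -8.908] n 9044 rms 0.5458201623926788 rect ((570.7845458984375, -215.86744689941406), (80.1076431274414, 120.33441925048828), 1.7557588815689087) y-range -59.333172827917906 62.297519890753904
scene tcp [ 571.371 -217.331   85.098] slope x,y, z offset of board top at tcp [-0.005  0.025 -8.419] n 288 rms 1.7077220635479569 rect ((569.5548095703125, -216.18458557128906), (81.8924789428711, 124.99221801757812), 1.5241986513137817) y-range -60.80777376748074 63.4404290120533
```

Tilt is now 0.01 rad and the underside is at about 73 mm, inside both jaws. I ease it back into the second groove.

```bash

python3 -m jog '[[0.07,0,0,0,1],[0,0,0,0,1]]' | sed -n 2,4p
python3 -m jog '[[0.07,0,0,0,1],[0,0,0,0,1]]' | sed -n 2,4p
python3 -m jog '[[0.06,0,0,0,1],[0,0,0,0,1]]' | sed -n 2,4p
python3 -m jog '[[0.05,0,0,0,1],[0,0,0,0,1],[0,0,0,0,1]]' | sed -n 2,4p
python3 -c "
from h import *
plane('wrist')"
```

```text
eef_pos: [571.3, -215.3, 85.1]
tcp_rot: [0.695, 0.719, 0.001, -0.0]
wrist_force: [-3.6, 10.1, 6.5]
eef_pos: [571.2, -213.6, 85.1]
tcp_rot: [0.695, 0.719, 0.001, -0.0]
wrist_force: [-1.5, 9.1, 5.7]
eef_pos: [571.2, -212.2, 85.1]
tcp_rot: [0.695, 0.719, 0.001, 0.0]
wrist_force: [-3.0, 7.5, 4.7]
eef_pos: [571.2, -212.0, 85.0]
tcp_rot: [0.695, 0.719, 0.0, 0.001]
wrist_force: [-0.8, 5.2, 5.2]
wrist tcp [ 571.157 -211.957   85.005] slope x,y, z offset of board top at tcp [-0.     0.008 -8.896] n 8406 rms 0.5468053664649926 rect ((570.6616821289062, -210.87167358398438), (80.03850555419922, 119.96394348144531), 1.8773081302642822) y-range -60.004865344615354 62.320290802891435
```

```bash

python3 -m jog '[[0.05,0,0,0,1],[0,0,0,0,1]]' | sed -n 2,4p
python3 -m jog '[[0.05,0,0,0,1],[0,0,0,0,1]]' | sed -n 2,4p
python3 -m jog '[[0.03,0,0,0,1],[0,0,0,0,1]]' | sed -n 2,4p
python3 - <<'E'
from h import *
plane('wrist')
s=ctrl.snapshot("scene"); cv2.imwrite("pics/s5.png",cv2.resize(s["img"][110:210,150:280][...,::-1],(780,600),interpolation=2))
E
```

```text
eef_pos: [571.1, -211.1, 85.1]
tcp_rot: [0.696, 0.718, 0.0, 0.001]
wrist_force: [-0.8, 3.5, 4.8]
eef_pos: [571.1, -210.0, 85.0]
tcp_rot: [0.696, 0.718, 0.0, 0.001]
wrist_force: [0.2, 2.2, 6.0]
eef_pos: [571.0, -209.5, 85.0]
tcp_rot: [0.696, 0.718, 0.0, 0.001]
wrist_force: [0.0, 1.5, 5.3]
wrist tcp [ 571.038 -209.505   84.989] slope x,y, z offset of board top at tcp [-0.     0.007 -8.887] n 8362 rms 0.5444789965357801 rect ((570.45458984375, -208.41650390625), (80.0020751953125, 119.96019744873047), 1.7703301906585693) y-range -59.65669015504659 62.230432035918625
```

View pics/s5.png

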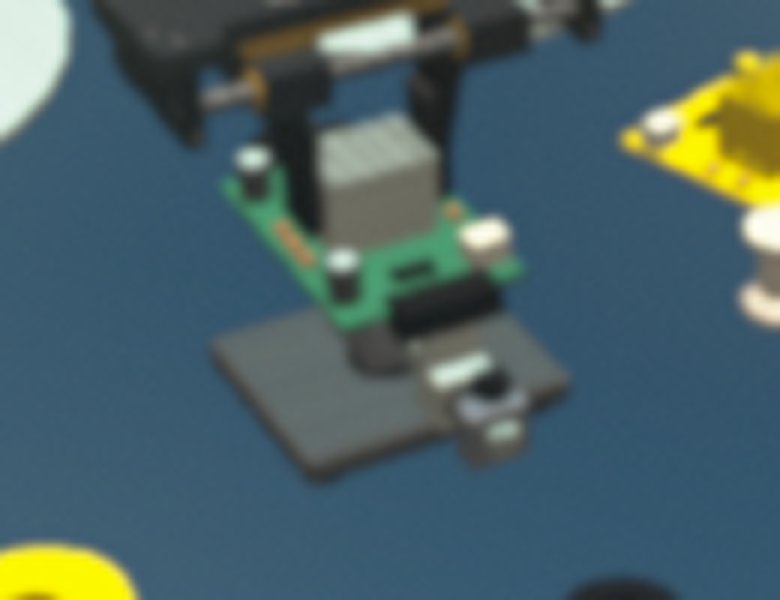

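The near edge is in the front jaw's groove at (445,300) and the board looks level. I relieve the leftover vertical load and let go.

```bash

python3 -m jog '[[0.03,0,-0.03,0,1],[0,0,0,0,1]]' | sed -n 2,4p
python3 -m jog '[[0,0,-0.03,0,1],[0,0,0,0,1],[0,0,0,0,1]]' | sed -n 2,4p
```

```text
eef_pos: [570.9, -208.5, 85.3]
tcp_rot: [0.696, 0.718, 0.0, 0.001]
wrist_force: [2.7, -1.2, 0.8]
eef_pos: [570.5, -208.1, 85.7]
tcp_rot: [0.696, 0.718, 0.0, 0.0]
wrist_force: [4.3, -0.2, -3.3]
```

Nearly force-free apart from the weight. Opening now.

```bash

python3 -m jog '[[0,0,0,0,0.3],[0,0,0,0,0.2],[0,0,0,0,0.1],[0,0,0,0,0],[0,0,0,0,0]]'
python3 -m jog '[[0,0,0,0,0],[0,0,0,0,0],[0,0,-0.2,0,0],[0,0,-0.4,0,0],[0,0,-0.8,0,0]]' | sed -n 2,6p
python3 -m jog '[[0,0,-0.9,0,0],[0,0,-0.9,0,0],[0,0,-0.9,0,0],[0,0,0,0,0],[0,0,0,0,0]]' | sed -n 2,6p
python3 - <<'E'
from h import *
st=ctrl.get_state(); p=np.array([570,-208,76])
for n in("scene","wrist"):
    st=ctrl.get_state(); s=ctrl.snapshot(n); V=wristV(s,st) if n=="wrist" else np.linalg.inv(s["view"]); P=cloud(s,V);h=cv2.cvtColor(s["img"],cv2.COLOR_RGB2HSV)
    m=(h[...,0]>55)&(h[...,0]<92)&(h[...,1]>80)&(np.abs(P-p)<[60,80,12]).all(-1);Q=P[m]
    print(n,len(Q),np.linalg.lstsq(np.c_[Q-p,np.ones(len(Q))][:,[0,1,3]],Q[:,2],rcond=None)[0],cv2.minAreaRect(Q[:,:2].astype(np.float32)))
cv2.imwrite("pics/w5.png",s["img"][...,::-1])
E
```

```text
time_s: 17.57
eef_pos: [569.9, -207.6, 85.7]
tcp_rot: [0.696, 0.718, -0.0, -0.0]
wrist_force: [0.7, -0.4, 1.2]
finger_gap: 0.818
gripper_force: 0.0
eef_pos: [568.7, -207.2, 126.7]
tcp_rot: [0.696, 0.718, -0.001, -0.002]
wrist_force: [0.4, -1.2, -0.7]
finger_gap: 0.997
gripper_force: 0.0
eef_pos: [571.4, -207.8, 211.8]
tcp_rot: [0.696, 0.718, 0.001, 0.002]
wrist_force: [0.3, 0.3, -0.1]
finger_gap: 1.0
gripper_force: 0.0
scene 336 [-0.005  0.022 77.623] ((568.0211181640625, -204.02407836914062), (81.57575225830078, 137.20025634765625), 1.5738767385482788)
wrist 5088 [-0.002  0.007 76.853] ((569.7003173828125, -207.40264892578125), (80.12017822265625, 119.94180297851562), 1.7153985500335693)
```

View pics/w5.png

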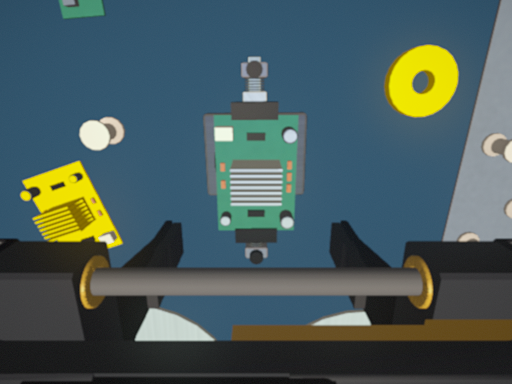

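The wrist view shows the board seated between both jaws, at (255,103) and (255,235). It is square and level (slope 0.007), with its underside at about 73.9 mm.

```bash
python3 -c "
from rig import ctrl
print(ctrl.sign_off())"
```

```text
the job is handed in; nothing more can be done
None
```

The amplifier board is clamped in both grooves of the spring vice, level and square, and the job is handed in at about 18 s; sign-off returned no verdict, and I tilted the board by pressing one end lightly on a film reel because the tool itself cannot tilt.

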